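Swing a square tube into line on a welding fixture

TASK

The loose square tube is to be welded to the end of the short clamped tube stub. Without lifting it off the fixture plate, bring the side of its end nearest the stub up against the round post and, with that end bearing on the post, swing its free end round until the tube lies in line with the stub, between the post and the square stop; then slide it endways until it butts up against the stub with no gap, and let go. Leave the spray can, hammer and parts bin where they are.

Things in the scene. Friction and masses are not known exactly. Their poses are not given: they have to be found in the camera images.
- tube_mid (a point): Centre, half-way up, of the loose steel square tube: 260 mm long, 40 x 40 mm section, 3 mm wall, about 0.6 kg, flat on the plate. y runs along it from heel (end nearest the stub) to free end; x level, towards the side that bears on the post; z up. It starts 0.4 to 0.65 rad out of line, free end out to +x of the weld line, side 2 to 20 mm clear of the post.
- tube_heel (a point): Centre of the loose tube's heel end face, 130 mm from tube_mid along its -y; same axes as tube_mid. It starts 30 to 65 mm clear of the stub.
- butt (a point): Centre of the end face of the clamped stub (90 mm long, same section) that the heel must meet; 20 mm above the plate's top, fixed. y points away from the stub along the weld line, on which the tube must finally lie; x level, across the line to the post's side; z up. A toggle clamp up to 115 mm high holds the stub 60 mm behind this face, on its -x side.
- post: Fixed round steel post, 24 mm diameter, 55 mm high, the pivot. Origin on its axis at its foot, on the plate's top (12 mm above the table). It stands 60 mm along +y and 33 mm along +x from butt, leaving 1 mm to the tube's side when in line. Same axes as butt.
- stop (a point): Middle of the tube-side face of the fixed square stop block (28 mm across the line, 24 mm along it, 30 mm high), 15 mm above the plate. It lies 230 mm along +y and 21 mm along -x from butt; the tube in line lies on its +x side, 1 mm clear. Same axes as butt.
- plate: Fixed grey-painted fixture plate with a grid of dark holes, 290 x 440 x 12 mm, carrying stub, clamp, post and stop. Origin at the centre of its underside, on the table; top at 12 mm height. Same axes as butt, which lies at x -50, y -110, z 32 mm in it.
- spray: Bystander: white spray can, 56 mm diameter, 170 mm high, standing on the table; origin at its foot.
- hammer: Bystander: hammer lying on the table; origin at the middle of its underside.
- bin: Bystander: black open parts bin 120 x 160 x 70 mm on the table; origin at the centre of its underside.

How it is judged (in metres and radians):
On the way, in this order (a step that is already met when the one before it is completed fails the run):
1. the tube, still out of line by more than 0.08 rad, bears on the round post (over 0.2 N) (contact force between tube and post above 0.2 N and angle between the y axis of tube_mid and the y axis of butt, either way round above 0.08 rad), for 0.1 s.
2. the tube is swung into line with the stub (within 0.05 rad, its heel within 5 mm sideways) (angle between the y axis of tube_mid and the y axis of butt, either way round below 0.05 rad and x of tube_heel in the frame of butt between -0.005 and 0.005 m), for 0.1 s.
At the end, for the whole second after the job is handed in: The loose tube lies flat and at rest, its heel within 3 mm of the stub's end face and within 5 mm of the weld line sideways, its length within 0.05 rad of the weld line (all of step 2 and y of tube_heel in the frame of butt between -0.003 and 0.003 m and angle between tube_mid's own z axis and vertical below 0.05 rad and linear speed of tube below 0.01 m/s); the robot touches nothing.
It fails at once if the tube is lifted more than 15 mm off the plate (height (world z) of tube_mid above 0.047 m).
It fails at once if the spray can is moved by more than 30 mm (distance of spray from where it was at the start of the episode above 0.03 m).
It fails at once if the hammer is moved by more than 30 mm (distance of hammer from where it was at the start of the episode above 0.03 m).
It fails at once if the parts bin is moved by more than 30 mm (distance of bin from where it was at the start of the episode above 0.03 m).
It also fails if it takes over 64 s, if anything falls off the work surface, if the arm or the gripper's body presses on something with over 40 N, if the wrist force passes 120 N, or if a joint passes its speed limit or range.

ROBOT

A 6-joint arm with a two-finger parallel gripper is mounted at the origin on the work surface. World frame = base frame: x ahead of the robot, y to its left, z up, the work surface at z = 0. Lengths are in mm, angles in degrees, forces in N, time in s.
With the tool pointing down it reaches from about 350 to 850 mm from the base axis. Payload 8.1 kg.
Tool frame: the origin (TCP) lies at the very end of the fingers, on their centre line; the grasp point (between the pads) lies 19 mm behind it; z points along the fingers, y is the line along which they close (so a half turn about z gives the same grasp; the last joint's range is limited). The gripper opens to 85 mm and grips with 20 to 120 N. Pads are 22 mm wide; open, the fingers measure 114 mm over their backs; the gripper's body (76 mm by 85 mm) begins 54 mm behind the grasp point. The pads swing forward as they close: fully open they stand 13 mm farther back than shut.
Start: joints at [-71.757, 7.471, 85.268, -0, 87.261, -4.893], TCP at [235.769, -551.741, 194.092] pointing down, gripper open.
Joint ranges: [-169.43, 169.43], [-51.17, 129.36], [1.28, 143.12], [-76.62, 256.62], [0, 156.53], [-152.29, 152.29]. Speed limits (degrees/s): [136.94, 136.94, 159.86, 180, 180, 180].

INTERFACE

Orientations are given as [roll, pitch, yaw] about the fixed x, y, z axes, in that order (R = Rz(yaw) Ry(pitch) Rx(roll)).
In Python, from bench import sense, eyes, job, models gives the robot as it stands. The module is installed in compiled form; this text tells all that it offers.
- The arm moves only by the tool apply_moves, never from a script. Its argument "rows" is a list of rows, each a list of 6 numbers: the shift along the tool's x, y, z in mm, then the turn, a rotation vector about the tool's x, y, z in rad. In form: [[dx, dy, dz, rx, ry, rz], ...]. A call has exactly 5 rows; each row shifts and turns the commanded pose from where the row before left it, along the tool's axes as they then stand; what a row does not reach is not made up. A row lasts 1/8 s, in which the tool goes at most 62.5 mm and 10.7 degrees, less where a joint would pass 70% of its speed; a pose out of reach is approached as far as the arm can. A call is refused whole if a number of a shift passes 62.5 or a number of a turn 0.188, either way. A call with a gripper value outside its range is refused whole. "fingers" is the finger opening in mm, from 0 to 85.4, set as the call begins (left out, the last holds). The fingers move at their own pace and stop on an object; "grip_force" is the grip in N (left out, the last holds). Time passes only in rows, so rows that do not move let the fingers close, or fill a call up. It gives the time, the measured TCP pose, the force, the opening and the grip force at its end, in the units of the state.
- sense(): the state, without advancing time (a new reading comes with each control period).
- eyes.snapshot(name): name is "scene" or "side" or "wrist"; returns (picture, depth): 384x512x3 uint8, red, green, blue; 384x512 float32, mm along the optical axis (not along the pixel's ray), 0 where there is no reading.
- eyes.get_calibration(name): a dict with "intrinsics" (3x3 intrinsics, pixels), "R" (3x3) and "t" (3): a world point X has camera coordinates R X + t; the wrist camera has in their place "mount" (4x4, takes a point from camera to tool coordinates, whose origin is the TCP and whose axes are the flange's). Camera axes: x right, y down, z forward; pixel columns grow to the right and rows downward; lengths in mm; the calibration is good to about 2 mm. A picture is of the moment at which its call begins: read the wrist's pose just before it. get_calibration takes no time and is no camera call.
- job.hand_in(): hands the job in; it is judged then, once.
Trained networks look in the newest picture that a camera, given by its name, has taken for a name from the list of things; names that differ only in an ending like _2 or _b are one class to them, and where a whole thing is asked for, a point or a joint stands for the part that bears it (a point fixed in the world has none). Each returns a list of dicts, best first, with "confidence" (0 to 1); they miss things now and then, are a little off and sometimes report something else, mostly with a low value. They report only what shows in the picture. A call takes as long as a camera call.
- models.boxes_of(name, camera): "xyz" ([x, y, z] in mm, in world coordinates, good to about 4 mm: the middle of the surface that is visible of it).
- models.cut_out(name, camera): "pixels" (384x512 bool, what is visible of it).
- models.place_of(name, camera): "xyz" ([x, y, z] in mm, in world coordinates, good to about 4 mm: a listed point, or the origin of a listed thing).
The state is a dict: "time": time; "joint_pos": joint angles; "qd": joint speeds; "joint_efforts": joint torques, N m; "tool_pos": TCP position; "tcp_rot": TCP orientation; "ft_force": force on the tool from outside, world axes, zero at the start; "wrist_torque": the same for the moment, N m; "finger_gap": finger opening in mm; "grip_force": force on a finger pad.
Only numpy, scipy, OpenCV 4.12 (cv2) and the standard library are available. Lean on these libraries where they do the work, as an engineer would, in place of code of your own. Each camera call takes 0.05 s, during which the arm holds its last target. There are 200 camera calls.

## Working session

There is one attempt and no reset: what is moved stays moved. The work goes in short steps, Python scripts to look and compute and a tool call to move; the robot and the scene stay as the last step left them, time stands still between calls to the robot, and variables do not carry over. Pictures are saved under pics/ and viewed, at most 10 in all, crops included, and the job is handed in when it is done.

Besides the shell and the picture viewer there is one more tool, called as a command line: name --pt "numbers of a row" for each row, then --argument value for the rest. apply_moves: Moves the arm, as the interface text tells. Its arguments: {"type":"object","properties":{"rows":{"type":"array"},"fingers":{"type":"number"},"grip_force":{"type":"number"}},"required":["rows"]}

```bash
mkdir -p pics; cat > h.py <<'E'
import numpy as np, cv2
from bench import sense, eyes, job, models
def snap(c,f):
    p,d=eyes.snapshot(c); cv2.imwrite('pics/'+f,p[:,:,::-1]); return p,d
def cloud(c,d,mask):
    K=eyes.get_calibration(c); k=np.array(K['intrinsics']); v,u=np.nonzero(mask&(d>0)); z=d[v,u]
    P=np.stack([(u-k[0,2])*z/k[0,0],(v-k[1,2])*z/k[1,1],z])
    return (np.array(K['R']).T@(P-np.array(K['t']).reshape(3,1))).T
E
python3 - <<'E'
from h import *
s=sense(); print(s['time'],s['tool_pos'],s['tcp_rot'],s['finger_gap'])
for c in ('scene','side'):
    p,d=snap(c,c+'1.png')
    for n in ('tube_mid','tube_heel','butt','post','stop','plate','spray','hammer','bin'):
        r=models.place_of(n,c); print(c,n,[(np.round(x['xyz'],1).tolist(),round(x['confidence'],2)) for x in r[:2]])
    r=models.cut_out('tube_mid',c)
    if r:
        X=cloud(c,d,r[0]['pixels']); T=X[(X[:,2]>47)&(X[:,2]<57)]
        print(len(X),len(T),cv2.minAreaRect(T[:,:2].astype(np.float32)) if len(T)>10 else '')
print(sense()['time'])
E
```

```text
0.0 [ 235.57097009 -551.14675277  193.04604669] [-1.79894504e+02 -8.38761848e-03  2.31370800e+01] 85.17465162682285
scene tube_mid [([571.1, -5.5, 32.1], 0.71)]
scene tube_heel [([458.5, -70.9, 32.8], 0.87)]
scene butt []
scene post []
scene stop [([473.9, 81.1, 33.7], 0.7), ([458.9, -70.2, 32.4], 0.62)]
scene plate [([541.2, -45.2, 0.1], 0.69)]
scene spray []
scene hammer [([616.6, 459.6, -2.7], 0.95), ([486.0, -460.6, 1.1], 0.31)]
scene bin [([486.4, -460.5, 6.4], 0.75), ([481.9, -152.7, 27.6], 0.53)]
966 668 ((573.0512084960938, -3.9329605102539062), (264.06591796875, 41.62013626098633), 29.759788513183594)
side tube_mid [([569.4, -6.9, 30.4], 0.94)]
side tube_heel [([460.9, -64.8, 33.2], 0.92)]
side butt [([484.2, -153.4, 31.1], 0.95)]
side post [([521.7, -96.6, 9.4], 0.5)]
side stop [([476.9, 76.9, 31.4], 0.88)]
side plate [([539.7, -41.5, -2.0], 0.57)]
side spray []
side hammer [([617.7, 459.7, 1.9], 0.61)]
side bin [([482.5, -458.0, 3.2], 0.86)]
1583 862 ((570.4198608398438, -1.9208221435546875), (261.79693603515625, 47.32923126220703), 30.040569305419922)
1.1
```

View pics/scene1.png

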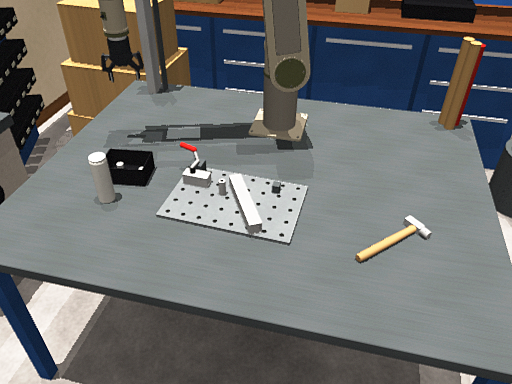

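View pics/side1.png

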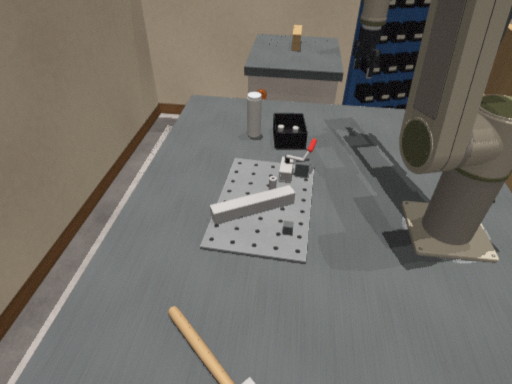

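The scene view shows the tube at about (245,203), stub (197,177), post (222,187), stop (277,187), bin (130,167), can (103,178) and hammer (395,238). The side view agrees with this, but the implied angle looks larger than stated, so I'll look from overhead with the wrist camera.

apply_moves --pt "20 -10 -55 0 0 0" --pt "20 -10 -55 0 0 0" --pt "30 -20 -50 0 0 0" --pt "35 -30 -40 0 0 0" --pt "40 -30 -30 0 0 0" --fingers 85

```text
time: 1.72
tool_pos: [330.3, -401.9, 426.4]
tcp_rot: [179.9, -0.0, 23.1]
ft_force: [1.1, 0.7, -0.0]
finger_gap: 85.0
grip_force: 0.0
```

apply_moves --pt "45 -40 0 0 0 -0.03" --pt "45 -40 0 0 0 -0.03" --pt "45 -40 0 0 0 -0.03" --pt "45 -40 0 0 0 -0.03" --pt "40 -40 0 0 0 0"

```text
time: 2.35
tool_pos: [437.5, -124.1, 424.1]
tcp_rot: [180.0, -0.0, 30.0]
ft_force: [1.0, 0.1, 0.6]
finger_gap: 85.2
grip_force: 0.0
```

```bash
cat >> h.py <<'E'
from scipy.spatial.transform import Rotation as Ro
def wpose():
    s=sense(); T=np.eye(4); T[:3,:3]=Ro.from_euler('xyz',s['tcp_rot'],degrees=True).as_matrix(); T[:3,3]=s['tool_pos']; return T@np.array(eyes.get_calibration('wrist')['mount'])
def wcloud(T,d):
    k=np.array(eyes.get_calibration('wrist')['intrinsics']); v,u=np.mgrid[:384,:512]
    P=np.stack([(u-k[0,2])*d/k[0,0],(v-k[1,2])*d/k[1,1],d],-1)
    return P@T[:3,:3].T+T[:3,3]
E
python3 - <<'E'
from h import *
s=sense(); print(s['time'],s['tool_pos'],s['tcp_rot'])
T=wpose(); p,d=snap('wrist','w1.png'); print(T[:3,3])
for n in ('tube_mid','tube_heel','butt','post','stop','plate'):
    r=models.place_of(n,'wrist'); print(n,[(np.round(x['xyz'],1).tolist(),round(x['confidence'],2)) for x in r[:2]])
W=wcloud(T,d); ok=d>0
for n in ('tube_mid','butt','stop','post','plate'):
    for r in models.cut_out(n,'wrist')[:1]:
        X=W[r['pixels']&ok]; t=np.percentile(X[:,2],60); Y=X[abs(X[:,2]-t)<4]
        print(n,r['confidence'],len(Y),t,cv2.minAreaRect(Y[:,:2].astype(np.float32)))
E
```

```text
2.35 [ 437.50207628 -124.05557902  424.13052387] [ 1.79983896e+02 -1.82673696e-02  3.00493427e+01]
[496.09690482 -89.51451611 604.53231827]
tube_mid [([571.7, -1.3, 29.6], 0.63)]
tube_heel [([459.8, -68.1, 27.9], 0.7)]
butt [([484.5, -150.9, 35.6], 0.94)]
post [([520.2, -94.4, 11.0], 0.71), ([462.3, -69.4, 29.8], 0.49)]
stop [([476.9, 78.5, 27.6], 0.87)]
plate [([543.7, -45.7, -1.6], 0.83), ([485.1, -150.4, 32.5], 0.67)]
tube_mid 0.68 2956 52.94966056217186 ((537.5772705078125, -20.627784729003906), (183.37159729003906, 39.64199447631836), 29.39483642578125)
butt 0.77 29988 13.230221467429965 ((539.860107421875, -43.57429504394531), (439.4665222167969, 290.1806945800781), 87.01033782958984)
stop 0.66 30132 13.226491947090313 ((539.8748779296875, -43.172210693359375), (440.2746887207031, 290.1820983886719), 87.01319885253906)
post 0.6 156 68.10373262265898 ((519.9481811523438, -92.18482208251953), (21.039264678955078, 21.6097354888916), 82.2625503540039)
plate 0.84 30138 13.224620371310811 ((539.8204345703125, -43.21162414550781), (440.3924560546875, 290.2125549316406), 87.03218841552734)
```

View pics/w1.png

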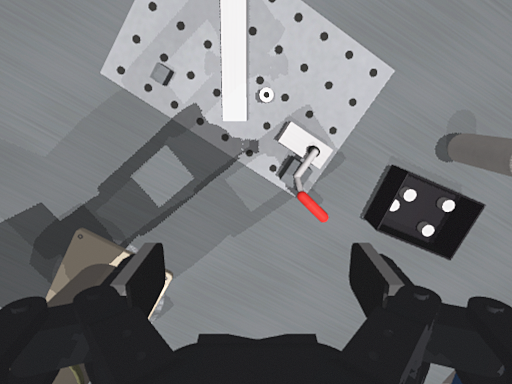

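The overhead view shows the tube along column 233, heel at (233,118), post (265,95), stub (305,138) and stop (162,74). The weld line is at 87° in world axes and the tube at about 29.5°, so it needs a swing of about 57°. Next I go above the tube's middle and take a close look.

apply_moves --pt "25 -5 20 0 0 0" --pt "25 -5 25 0 0 0" --pt "25 -5 30 0 0 0" --pt "25 -5 35 0 0 0" --pt "25 -5 35 0 0 0"

```text
time: 3.58
tool_pos: [533.4, -41.8, 278.0]
tcp_rot: [180.0, -0.0, 30.0]
ft_force: [0.2, -0.2, 0.2]
finger_gap: 85.1
grip_force: 0.0
```

apply_moves --pt "25 -5 35 0 0 0" --pt "20 -5 35 0 0 0" --pt "7 -2 35 0 0 0" --pt "0 0 25 0 0 0" --pt "0 0 0 0 0 0"

```text
time: 4.2
tool_pos: [569.9, -5.7, 146.3]
tcp_rot: [-179.8, 0.3, 30.0]
ft_force: [0.1, 0.5, 0.3]
finger_gap: 85.2
grip_force: 0.0
```

```bash
python3 - <<'E'
from h import *
s=sense(); print(s['time'],s['tool_pos'],s['tcp_rot'])
T=wpose(); p,d=snap('wrist','w2.png')
W=wcloud(T,d); m=(d>0)&(abs(W[...,2]-53)<5)
n,l,st,c=cv2.connectedComponentsWithStats(m.astype(np.uint8))
for i in range(1,n):
    if st[i,4]>300: print(st[i],cv2.minAreaRect(W[l==i][:,:2].astype(np.float32)))
E
```

```text
4.2 [569.93697503  -5.6649668  146.25780133] [-179.81855774    0.25262785   29.97886334]
[  231    23    51   285 12791] ((569.9589233398438, -2.4986419677734375), (260.93048095703125, 40.129058837890625), 29.45122718811035)
[326 307  40  39 787] ((484.2547607421875, -161.03738403320312), (23.76081657409668, 40.9052619934082), 88.6583023071289)
```

View pics/w2.png

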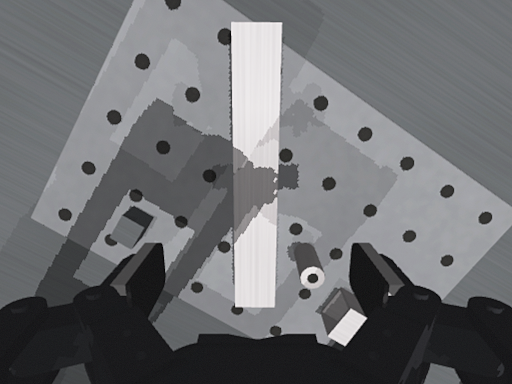

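The close view shows the tube centred at (570,-2.5) and at 29.45°, with the fingers straddling it. Next: descend and grip.

apply_moves --pt "2 -3 30 0 0 0.009" --pt "0 0 35 0 0 0" --pt "0 0 30 0 0 0" --pt "0 0 22 0 0 0" --pt "0 0 9 0 0 0"

```text
time: 4.88
tool_pos: [572.5, -2.3, 23.5]
tcp_rot: [180.0, -0.0, 29.5]
ft_force: [0.1, -0.5, 0.6]
finger_gap: 85.1
grip_force: 0.0
```

apply_moves --pt "0 0 0 0 0 0" --pt "0 0 0 0 0 0" --pt "0 0 0 0 0 0" --pt "0 0 0 0 0 0" --pt "0 0 0 0 0 0" --fingers 30 --grip_force 60

```text
time: 5.5
tool_pos: [572.3, -1.9, 23.3]
tcp_rot: [180.0, -0.0, 29.5]
ft_force: [-0.0, 0.5, 0.6]
finger_gap: 29.8
grip_force: 0.0
```

```bash
python3 - <<'E'
from h import *
s=sense(); print({k:np.round(v,2).tolist() for k,v in s.items()})
p,d=snap('wrist','w3.png'); q,e=snap('side','s3.png')
cv2.imwrite('pics/m3.png',np.hstack([cv2.resize(p,(400,300)),cv2.resize(q[130:280,180:380],(400,300),interpolation=cv2.INTER_CUBIC)])[:,:,::-1])
E
```

```text
{'time': 5.5, 'joint_pos': [-5.32, 11.64, 99.18, 0.0, 69.16, 55.18], 'qd': [-0.12, 0.13, 0.18, 0.07, -0.02, -0.03], 'joint_efforts': [-0.01, -55.88, -45.24, -0.0, -0.0, -0.0], 'tool_pos': [572.28, -1.86, 23.35], 'tcp_rot': [179.99, -0.02, 29.5], 'ft_force': [-0.03, 0.48, 0.64], 'wrist_torque': [0.04, -0.01, -0.03], 'grip_force': 0.0, 'finger_gap': 29.81}
```

View pics/m3.png

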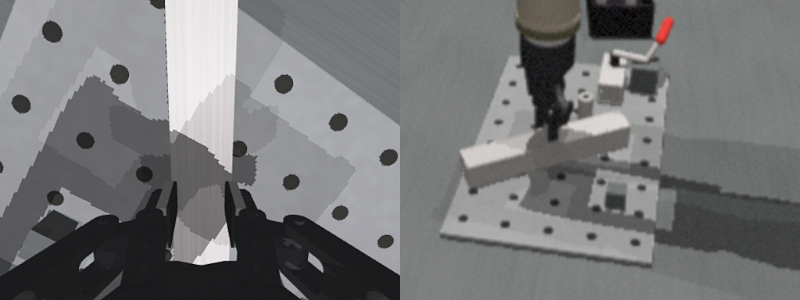

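The pads look closer together than the tube's width, yet there is no grip force. I'll check with depth where the pads stand relative to the tube.

```bash
python3 - <<'E'
from h import *
T=wpose(); p,d=snap('wrist','w4.png'); W=wcloud(T,d)
s=sense(); R=Ro.from_euler('xyz',s['tcp_rot'],degrees=True).as_matrix()
L=(W-s['tool_pos'])@R
for v in (240,270,290,305,315):
    print(v,[(u,d[v,u]>0 and np.round(L[v,u],0).astype(int).tolist()) for u in range(190,330,9)])
m=(d>0)&(abs(W[...,2]-53)<4); print(cv2.minAreaRect(W[m][:,:2].astype(np.float32)))
E
```

```text
240 [(190, [-17, -45, 11]), (199, [-17, -39, 12]), (208, [-16, -33, 10]), (217, [11, -18, -51]), (226, [5, -16, -39]), (235, [1, -12, -29]), (244, [1, -7, -29]), (253, [1, -3, -29]), (262, [1, 2, -29]), (271, [1, 7, -29]), (280, [0, 12, -28]), (289, [9, 14, -47]), (298, [11, 18, -52]), (307, [-17, 33, 10]), (316, [-17, 39, 11]), (325, [-17, 44, 10])]
270 [(190, [14, -24, -83]), (199, [13, -21, -81]), (208, [9, -19, -75]), (217, [8, -16, -74]), (226, [-9, -16, -42]), (235, [-17, -12, -29]), (244, [-17, -8, -29]), (253, [-16, -3, -30]), (262, [-16, 2, -30]), (271, [-17, 7, -29]), (280, [-16, 12, -30]), (289, [-4, 14, -51]), (298, [10, 15, -77]), (307, [12, 17, -80]), (316, [14, 20, -84]), (325, [14, 23, -83])]
290 [(190, [12, -22, -93]), (199, [12, -19, -93]), (208, [12, -16, -93]), (217, [1, -16, -76]), (226, [-29, -18, -29]), (235, [-28, -13, -30]), (244, [-29, -8, -29]), (253, [-29, -3, -29]), (262, [-29, 2, -30]), (271, [-29, 7, -29]), (280, [-29, 12, -29]), (289, [-29, 17, -29]), (298, [1, 15, -76]), (307, [12, 15, -94]), (316, [12, 18, -93]), (325, [12, 21, -93])]
305 [(190, [17, -19, -107]), (199, [17, -16, -107]), (208, [16, -14, -107]), (217, [-6, -16, -75]), (226, [-38, -18, -30]), (235, [-38, -13, -29]), (244, [-38, -8, -30]), (253, [-38, -3, -30]), (262, [-38, 2, -29]), (271, [-38, 7, -29]), (280, [-37, 12, -31]), (289, [-38, 17, -29]), (298, [-5, 15, -76]), (307, [17, 13, -108]), (316, [17, 15, -108]), (325, [18, 17, -109])]
315 [(190, [16, -18, -111]), (199, [16, -15, -111]), (208, [17, -13, -111]), (217, [-10, -16, -76]), (226, [-45, -18, -29]), (235, [-45, -13, -29]), (244, [-44, -8, -30]), (253, [-45, -3, -29]), (262, [-45, 2, -29]), (271, [-45, 7, -29]), (280, [-45, 12, -29]), (289, [-45, 18, -29]), (298, [-10, 15, -75]), (307, [17, 12, -112]), (316, [17, 15, -112]), (325, [17, 17, -112])]
((583.2083129882812, 0.31634521484375), (208.87356567382812, 75.62875366210938), 42.201534271240234)
```

View pics/w4.png

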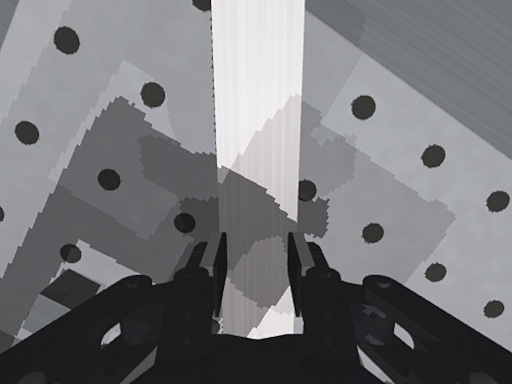

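The pads stand 32 mm apart on a 40 mm tube with no force. I'll open again and look at how far down the tips reach.

apply_moves --pt "0 0 0 0 0 0" --pt "0 0 0 0 0 0" --pt "0 0 0 0 0 0" --pt "0 0 0 0 0 0" --pt "0 0 0 0 0 0" --fingers 65

```text
time: 6.28
tool_pos: [572.1, -1.9, 23.1]
tcp_rot: [180.0, -0.0, 29.5]
ft_force: [0.5, 0.8, -0.1]
finger_gap: 65.0
grip_force: 0.0
```

```bash
python3 - <<'E'
from h import *
T=wpose(); p,d=snap('wrist','w5.png'); W=wcloud(T,d)
s=sense(); print(s['tool_pos'],s['finger_gap'])
R=Ro.from_euler('xyz',s['tcp_rot'],degrees=True).as_matrix()
L=(W-s['tool_pos'])@R
m=(d>0)&(abs(L[...,0])<14)&(abs(L[...,1])>20)&(abs(L[...,1])<62)&(L[...,2]<5)
for sg in(-1,1):
    P=L[m&(L[...,1]*sg>0)]; 
    for z in range(-90,6,8):
        Q=P[abs(P[:,2]-z)<4]; print(sg,z,len(Q),np.round([Q[:,1].min(),Q[:,1].max(),Q[:,0].min(),Q[:,0].max()],0) if len(Q) else '')
m=(d>0)&(abs(W[...,2]-53)<4)&(abs(L[...,1])<28); print(cv2.minAreaRect(W[m][:,:2].astype(np.float32)))
E
```

```text
[572.15820968  -1.87744547  23.09334762] 65.00444730930289
-1 -90 987 [-62. -32. -11.  14.]
-1 -82 494 [-51. -33.  -5.  13.]
-1 -74 552 [-47. -33. -11.  12.]
-1 -66 495 [-47. -33. -11.  12.]
-1 -58 431 [-47. -33. -11.  12.]
-1 -50 284 [-46. -33. -11.  12.]
-1 -42 34 [-34. -33. -10.   9.]
-1 -34 7 [-20. -20. -13.  10.]
-1 -26 28 [-20. -20. -13.  12.]
-1 -18 0 
-1 -10 0 
-1 -2 0 
1 -90 999 [ 30.  62. -12.  14.]
1 -82 489 [31. 50. -5. 13.]
1 -74 547 [ 31.  45. -11.  12.]
1 -66 503 [ 31.  45. -11.  12.]
1 -58 422 [ 31.  45. -11.  12.]
1 -50 291 [ 31.  45. -12.  11.]
1 -42 32 [32. 32. -9.  9.]
1 -34 0 
1 -26 0 
1 -18 0 
1 -10 0 
1 -2 0 
((594.4261474609375, 11.105449676513672), (174.01963806152344, 40.27894973754883), 29.4815731048584)
```

View pics/w5.png

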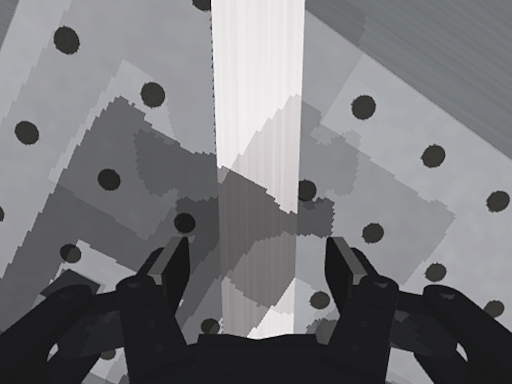

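Here the pad tips end about 40 mm short of the reported TCP, so they are above the tube. They closed over it without touching it. I'll lower by about 38 mm while watching the force.

apply_moves --pt "-2 0 10 0 0 0" --pt "0 0 10 0 0 0" --pt "0 0 8 0 0 0" --pt "0 0 6 0 0 0" --pt "0 0 4 0 0 0"

```text
time: 6.95
tool_pos: [570.2, -2.8, -15.5]
tcp_rot: [-180.0, 0.0, 29.5]
ft_force: [-0.1, 0.4, -0.2]
finger_gap: 64.9
grip_force: 0.0
```

```bash
python3 - <<'E'
from h import *
T=wpose(); p,d=snap('wrist','w6.png'); W=wcloud(T,d)
s=sense(); print(s['time'],s['tool_pos'],s['finger_gap'],s['ft_force'])
R=Ro.from_euler('xyz',s['tcp_rot'],degrees=True).as_matrix()
L=(W-s['tool_pos'])@R
m=(d>0)&(abs(L[...,0])<14)&(abs(L[...,1])>28)&(abs(L[...,1])<40)&(L[...,2]<5)
h,b=np.histogram(L[m][:,2],bins=np.arange(-80,4,3)); print(list(zip(b,h)))
m=(d>0)&(abs(L[...,1])<19)&(L[...,0]>30)&(L[...,0]<90);print('tube top tool z',np.median(L[m][:,2]), 'plate', np.median(W[(d>0)&(W[...,2]<25)][:,2]))
E
```

```text
7.0 [569.94638433  -2.8002917  -15.86142535] 65.00888023828158 [-0.52508038  0.38948041 -0.44152816]
[(np.int64(-80), np.int64(339)), (np.int64(-77), np.int64(375)), (np.int64(-74), np.int64(346)), (np.int64(-71), np.int64(327)), (np.int64(-68), np.int64(319)), (np.int64(-65), np.int64(276)), (np.int64(-62), np.int64(282)), (np.int64(-59), np.int64(246)), (np.int64(-56), np.int64(246)), (np.int64(-53), np.int64(201)), (np.int64(-50), np.int64(197)), (np.int64(-47), np.int64(84)), (np.int64(-44), np.int64(2)), (np.int64(-41), np.int64(0)), (np.int64(-38), np.int64(0)), (np.int64(-35), np.int64(0)), (np.int64(-32), np.int64(389)), (np.int64(-29), np.int64(1432)), (np.int64(-26), np.int64(0)), (np.int64(-23), np.int64(0)), (np.int64(-20), np.int64(0)), (np.int64(-17), np.int64(0)), (np.int64(-14), np.int64(0)), (np.int64(-11), np.int64(0)), (np.int64(-8), np.int64(0)), (np.int64(-5), np.int64(0)), (np.int64(-2), np.int64(0))]
tube top tool z -68.55002677459873 plate 12.598567072111564
```

The tips are now about 24 mm below the tube's top and still clear of the plate. Close.

apply_moves --pt "0 0 0 0 0 0" --pt "0 0 0 0 0 0" --pt "0 0 0 0 0 0" --pt "0 0 0 0 0 0" --pt "0 0 0 0 0 0" --fingers 30 --grip_force 60

```text
time: 7.62
tool_pos: [570.9, -3.1, -14.4]
tcp_rot: [180.0, -0.0, 29.5]
ft_force: [0.5, -1.9, 3.3]
finger_gap: 39.2
grip_force: 63.4
```

Gripped at 39 mm and 63 N. Now the side goes toward the post (tool +y).

apply_moves --pt "0 3 0 0 0 0" --pt "0 4 0 0 0 0" --pt "0 5 0 0 0 0" --pt "0 4 0 0 0 0" --pt "0 3 0 0 0 0"

```text
time: 8.25
tool_pos: [579.4, -17.5, -14.3]
tcp_rot: [-179.8, -0.0, 29.5]
ft_force: [-3.8, 8.7, 9.7]
finger_gap: 38.9
grip_force: 64.4
```

apply_moves --pt "0 1 0 0 0 0" --pt "0 1 0 0 0 0" --pt "0 1 0 0 0 0" --pt "0 0 0 0 0 0" --pt "0 0 0 0 0 0"

```text
time: 8.88
tool_pos: [580.9, -20.1, -14.4]
tcp_rot: [-179.9, -0.0, 29.5]
ft_force: [-3.9, 7.3, 9.3]
finger_gap: 39.1
grip_force: 64.4
```

apply_moves --pt "0 1 -0.3 0 0 0" --pt "0 1 0 0 0 0" --pt "0 1 0 0 0 0" --pt "0 0 0 0 0 0" --pt "0 0 0 0 0 0"

```text
time: 9.5
tool_pos: [581.8, -22.0, -14.3]
tcp_rot: [-179.8, -0.0, 29.5]
ft_force: [-7.1, 9.9, 9.7]
finger_gap: 39.2
grip_force: 64.6
```

apply_moves --pt "0 1 0 0 0 0" --pt "0 1 0 0 0 0" --pt "0 0 0 0 0 0" --pt "0 0 0 0 0 0" --pt "0 0 0 0 0 0"

```text
time: 10.12
tool_pos: [581.9, -22.1, -14.3]
tcp_rot: [-179.6, 0.0, 29.5]
ft_force: [-10.3, 17.3, 14.9]
finger_gap: 38.7
grip_force: 65.3
```

```bash
python3 - <<'E'
from h import *
s=sense(); print(np.round(s['tool_pos'],1),np.round(s['tcp_rot'],1),np.round(s['ft_force'],1),np.round(s['wrist_torque'],2))
E
```

```text
[581.9 -22.1 -14.3] [-179.6    0.    29.5] [-10.3  17.3  14.9] [ 2.52  1.59 -0.75]
```

It touches the post: the measured position (581.9,-22.1) matches the predicted contact, and the force rose to 20 N. Now I swing about the post.

apply_moves --pt "-2.1 -5.2 0 0 0 -0.06" --pt "-2.1 -5.2 0 0 0 -0.06" --pt "-2.1 -5.2 0 0 0 -0.06" --pt "-2.1 -5.2 0 0 0 -0.06" --pt "-2.1 -5.2 0 0 0 -0.06"

```text
time: 10.75
tool_pos: [559.6, -7.5, -14.4]
tcp_rot: [-179.7, -0.2, 46.7]
ft_force: [-1.7, 17.5, 6.4]
finger_gap: 39.1
grip_force: 64.9
```

apply_moves --pt "-2.1 -5.2 0 0 0 -0.06" --pt "-2.1 -5.2 0 0 0 -0.06" --pt "-2.1 -5.2 0 0 0 -0.06" --pt "-2.1 -5.2 0 0 0 -0.06" --pt "-2.1 -5.2 0 0 0 -0.06"

```text
time: 11.38
tool_pos: [531.9, -1.3, -14.4]
tcp_rot: [-179.8, -0.2, 63.9]
ft_force: [-4.6, 14.1, 9.7]
finger_gap: 38.9
grip_force: 65.1
```

apply_moves --pt "-2.1 -5.2 0 0 0 -0.06" --pt "-2.1 -5.2 0 0 0 -0.06" --pt "-2.1 -5.2 0 0 0 -0.06" --pt "-2.1 -5.2 0 0 0 -0.06" --pt "0 0 0 0 0 0"

```text
time: 12.0
tool_pos: [509.0, -2.8, -14.4]
tcp_rot: [-179.8, -0.2, 77.6]
ft_force: [-8.9, 10.7, 11.4]
finger_gap: 38.8
grip_force: 65.1
```

```bash
python3 - <<'E'
from h import *
s=sense(); print(s['time'],np.round(s['tool_pos'],1),np.round(s['tcp_rot'],1),np.round(s['ft_force'],1),np.round(s['wrist_torque'],2))
T=wpose(); p,d=snap('wrist','w7.png'); W=wcloud(T,d)
m=(d>0)&(abs(W[...,2]-53)<4)
n,l,st,c=cv2.connectedComponentsWithStats(m.astype(np.uint8))
for i in range(1,n):
    if st[i,4]>300: print(st[i],cv2.minAreaRect(W[l==i][:,:2].astype(np.float32)))
for c in('scene','side'):
    q,e=snap(c,c+'7.png')
    for n in ('tube_mid','tube_heel'): print(c,n,[np.round(x['xyz'],1) for x in models.place_of(n,c)[:1]])
    for r in models.cut_out('tube_mid',c)[:1]:
        X=cloud(c,e,r['pixels']); X=X[abs(X[:,2]-52)<5]; print(cv2.minAreaRect(X[:,:2].astype(np.float32)))
E
```

```text
12.0 [509.   -2.8 -14.4] [-179.8   -0.2   77.6] [-8.9 10.7 11.4] [ 1.51  1.1  -0.2 ]
[  173     0   168   340 36849] ((516.4219360351562, 33.033355712890625), (130.58538818359375, 66.35833740234375), 77.85917663574219)
scene tube_mid [array([508.4,  -1.9,  34.3])]
scene tube_heel [array([ 481.5, -130.2,   32. ])]
((490.4380187988281, -55.5740966796875), (366.4748840332031, 102.77798461914062), 78.17623138427734)
side tube_mid [array([507.9,  -4.1,  31.5])]
side tube_heel [array([615.7, 459.1,  -1.8])]
((515.4797973632812, 25.007522583007812), (206.82728576660156, 41.07362747192383), 77.32086181640625)
```

The grasp held rigid; the tube is at about 77.7° with 9.3° to go.

apply_moves --pt "-1.8 -4.6 0 0 0 -0.054" --pt "-1.8 -4.6 0 0 0 -0.054" --pt "-1.8 -4.6 0 0 0 -0.054" --pt "0 0 0 0 0 0" --pt "0 0 0 0 0 0"

```text
time: 13.08
tool_pos: [494.6, -6.4, -14.4]
tcp_rot: [-179.8, -0.2, 86.9]
ft_force: [-8.4, 7.8, 12.8]
finger_gap: 39.0
grip_force: 65.0
```

```bash
cat > chk.py <<'E'
from h import *
s=sense(); print(s['time'],np.round(s['tool_pos'],1),np.round(s['tcp_rot'],1),np.round(s['ft_force'],1),np.round(s['wrist_torque'],2))
b=np.array([484.3,-150.7]); a=np.radians(-3); Rb=np.array([[np.cos(a),-np.sin(a)],[np.sin(a),np.cos(a)]])
print('tcp in butt',(s['tool_pos'][:2]-b)@Rb)
for c in('scene','side','wrist'):
    T=wpose(); p,d=eyes.snapshot(c); W=wcloud(T,d) if c=='wrist' else None
    if W is None: W=cloud(c,d,np.ones_like(d,bool))
    W=W.reshape(-1,3); W=W[abs(W[:,2]-53)<3]; B=(W[:,:2]-b)@Rb
    out=[]
    for y0 in (-30,-12,20,90,140,180,210,240,255):
        Q=B[(abs(B[:,1]-y0)<5)&(abs(B[:,0])<35)]
        if len(Q)>8: out.append((y0,len(Q),*np.round(np.percentile(Q[:,0],[4,96]),1).tolist()))
    print(c,out)
    Q=B[abs(B[:,0])<14]; Q=Q[(Q[:,1]>-30)&(Q[:,1]<300)][:,1]; h,_=np.histogram(Q,np.arange(-16,32,2)); print(h, Q.max() if len(Q) else '')
E
python3 chk.py
```

```text
13.075 [494.6  -6.4 -14.4] [-179.8   -0.2   86.9] [-8.4  7.8 12.8] [ 1.23  1.04 -0.17]
tcp in butt [  2.71044041 144.65294411]
scene [(-30, 22, -14.5, 25.7), (-12, 21, -15.7, 23.2), (20, 21, -13.2, 24.5), (90, 21, -11.5, 25.7), (180, 24, -15.7, 22.8), (210, 21, -12.1, 25.4), (240, 24, -15.3, 22.0), (255, 24, -13.0, 25.2)]
[4 2 3 2 2 2 3 1 0 0 0 0 0 0 1 1 4 3 3 2 1 2 2] 273.0553875917298
side [(140, 27, -15.3, 20.3), (180, 33, -14.7, 21.0), (210, 33, -14.9, 21.3), (240, 39, -16.0, 21.9), (255, 36, -14.8, 21.6)]
[0 0 0 0 0 0 0 0 0 0 0 0 0 0 0 0 0 0 0 0 0 0 0] 277.71065644223955
wrist [(140, 2075, -16.0, 21.0), (180, 2692, -15.7, 21.2), (210, 3339, -15.3, 21.4), (240, 4148, -15.0, 21.7)]
[0 0 0 0 0 0 0 0 0 0 0 0 0 0 0 0 0 0 0 0 0 0 0] 246.74414016451374
```

The tube is in line with the stub, with a gap of about 13–14 mm. Next: slide it endways.

apply_moves --pt "-2 -0.5 0 0 0 0" --pt "-2 -0.5 0 0 0 0" --pt "-2 0 0 0 0 0" --pt "-2 0 0 0 0 0" --pt "-2 0 0 0 0 0"

```text
time: 13.85
tool_pos: [494.0, -16.0, -14.4]
tcp_rot: [-179.9, -0.2, 86.9]
ft_force: [-3.8, 10.7, 7.6]
finger_gap: 39.2
grip_force: 64.4
```

apply_moves --pt "-1 0 0 0 0 0" --pt "-1 0 0 0 0 0" --pt "-1 0 0 0 0 0" --pt "0 0 0 0 0 0" --pt "0 0 0 0 0 0"

```text
time: 14.48
tool_pos: [493.8, -19.0, -14.4]
tcp_rot: [-179.9, -0.2, 86.9]
ft_force: [-3.3, 9.2, 8.2]
finger_gap: 38.8
grip_force: 64.4
```

apply_moves --pt "-1 0 0 0 0 0" --pt "-0.5 0 0 0 0 0" --pt "-0.5 0 0 0 0 0" --pt "0 0 0 0 0 0" --pt "0 0 0 0 0 0"

```text
time: 15.1
tool_pos: [493.7, -20.9, -14.4]
tcp_rot: [-179.9, -0.2, 86.9]
ft_force: [-3.9, 9.9, 7.2]
finger_gap: 39.5
grip_force: 64.4
```

apply_moves --pt "-0.5 0 0 0 0 0" --pt "-0.5 0 0 0 0 0" --pt "-0.5 0 0 0 0 0" --pt "0 0 0 0 0 0" --pt "0 0 0 0 0 0"

```text
time: 15.72
tool_pos: [493.7, -21.4, -14.4]
tcp_rot: [-179.9, -0.3, 86.9]
ft_force: [-3.6, 14.6, 7.9]
finger_gap: 38.9
grip_force: 64.6
```

Measured motion has stopped short of the command and the force is rising. I'll push a little more to confirm contact.

apply_moves --pt "-1 0 0 0 0 0" --pt "-1 0 0 0 0 0" --pt "0 0 0 0 0 0" --pt "0 0 0 0 0 0" --pt "0 0 0 0 0 0"

```text
time: 16.35
tool_pos: [493.6, -21.5, -14.4]
tcp_rot: [-179.9, -0.4, 86.9]
ft_force: [-3.3, 26.1, 7.4]
finger_gap: 39.0
grip_force: 64.7
```

```bash
python3 chk.py; python3 - <<'E'
from h import *
p,_=eyes.snapshot('side'); q,_=eyes.snapshot('scene')
cv2.imwrite('pics/m8.png',np.hstack([cv2.resize(a,(400,400),interpolation=cv2.INTER_CUBIC) for a in (p[140:260,220:340],q[140:240,170:310][:,:100])])[:,:,::-1])
E
```

```text
16.35 [493.6 -21.5 -14.4] [-179.9   -0.4   86.9] [-3.3 26.1  7.4] [ 3.65  0.2  -0.22]
tcp in butt [  2.53466578 129.55160388]
scene [(-30, 21, -15.8, 22.6), (-12, 19, -18.7, 19.1), (20, 18, -13.4, 21.3), (90, 13, -4.4, 24.5), (140, 24, -15.8, 28.1), (180, 18, -14.2, 22.0), (210, 22, -13.7, 24.8), (240, 21, -15.0, 24.4), (255, 20, -16.1, 21.8)]
[3 2 1 3 2 3 3 2 3 3 2 1 4 2 5 2 3 2 2 4 2 2 3] 258.7172912888422
side [(90, 16, -6.6, 21.4), (140, 35, -26.1, 28.7), (180, 28, -16.5, 20.4), (210, 34, -14.9, 21.1), (240, 36, -14.8, 20.5), (255, 38, -13.7, 20.8)]
[0 0 0 0 0 0 0 0 0 0 0 0 0 0 0 0 0 0 0 0 0 0 0] 262.56282205370957
wrist [(140, 2673, -22.2, 26.5), (180, 2978, -15.8, 21.1), (210, 3666, -15.5, 21.2)]
[0 0 0 0 0 0 0 0 0 0 0 0 0 0 0 0 0 0 0 0 0 0 0] 231.54109879801322
```

View pics/m8.png

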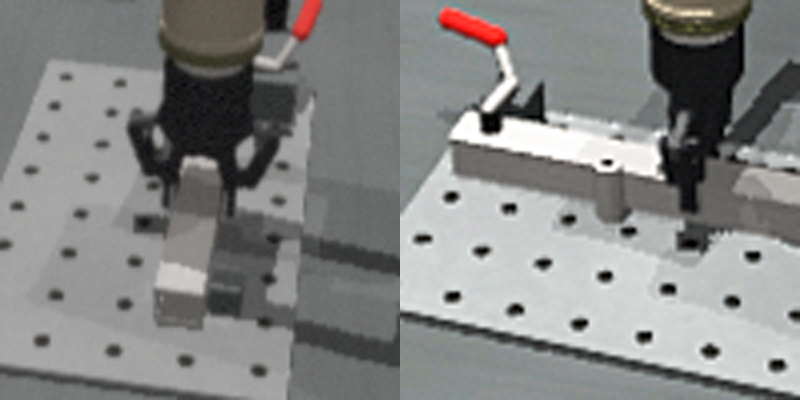

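The tube is butted: it runs unbroken from the stub past the post in the right panel, the force rose to 26 N without movement, and it is in line. Ease off, open, then rise.

apply_moves --pt "1 0 0 0 0 0" --pt "0.5 0 0 0 0 0" --pt "0 0 0 0 0 0" --pt "0 0 0 0 0 0" --pt "0 0 0 0 0 0"

```text
time: 17.23
tool_pos: [493.6, -21.5, -14.4]
tcp_rot: [-179.9, -0.3, 86.9]
ft_force: [-3.8, 18.1, 8.4]
finger_gap: 39.6
grip_force: 64.5
```

apply_moves --pt "0 0 0 0 0 0" --pt "0 0 0 0 0 0" --pt "0 0 0 0 0 0" --pt "0 0 0 0 0 0" --pt "0 0 0 0 0 0" --fingers 70

```text
time: 17.85
tool_pos: [494.1, -25.3, -14.6]
tcp_rot: [-180.0, -0.0, 86.9]
ft_force: [0.4, 0.5, 0.5]
finger_gap: 70.0
grip_force: 0.0
```

apply_moves --pt "0 0 -10 0 0 0" --pt "0 0 -20 0 0 0" --pt "0 0 -30 0 0 0" --pt "0 0 -40 0 0 0" --pt "0 0 -40 0 0 0"

```text
time: 18.48
tool_pos: [494.0, -25.2, 127.3]
tcp_rot: [180.0, 0.0, 86.9]
ft_force: [1.2, 0.1, 0.6]
finger_gap: 70.0
grip_force: 0.0
```

apply_moves --pt "0 0 -30 0 0 0" --pt "-20 0 -20 0 0 0" --pt "-20 0 -20 0 0 0" --pt "-20 0 -20 0 0 0" --pt "0 0 0 0 0 0"

```text
time: 19.1
tool_pos: [491.9, -86.3, 218.0]
tcp_rot: [179.8, 0.1, 86.8]
ft_force: [0.3, -0.4, -0.1]
finger_gap: 70.1
grip_force: 0.0
```

```bash
python3 chk.py; python3 - <<'E'
from h import *
T=wpose(); p,d=snap('wrist','w9.png'); W=wcloud(T,d)
m=(d>0)&(abs(W[...,2]-53)<4)
n,l,st,c=cv2.connectedComponentsWithStats(m.astype(np.uint8))
for i in range(1,n):
    if st[i,4]>300: print(st[i],cv2.minAreaRect(W[l==i][:,:2].astype(np.float32)))
E
```

```text
19.1 [491.9 -86.3 218. ] [1.798e+02 1.000e-01 8.680e+01] [ 0.3 -0.4 -0.1] [-0.02  0.    0.  ]
tcp in butt [ 4.23827643 64.6653667 ]
scene [(-30, 18, -11.2, 20.1), (-12, 18, -15.2, 21.5), (20, 20, -13.5, 21.5), (90, 18, -14.1, 23.3), (140, 20, -15.8, 23.8), (180, 20, -17.9, 23.7), (210, 20, -9.3, 23.3), (240, 21, -13.3, 24.0), (255, 19, -15.7, 27.0)]
[1 2 2 3 3 1 3 2 4 3 2 2 2 2 2 3 2 4 3 2 3 3 1] 258.697872858165
side [(-30, 18, -16.5, 21.0), (-12, 21, -18.1, 15.8), (20, 23, -15.3, 20.6), (90, 24, -16.0, 21.1), (140, 26, -15.4, 20.4), (180, 26, -14.9, 20.6), (210, 30, -14.2, 21.5), (240, 38, -15.7, 20.6), (255, 36, -14.8, 21.1)]
[3 2 2 4 2 4 2 2 3 4 3 2 2 4 3 3 3 6 0 3 5 3 4] 261.8753245150992
wrist [(-30, 251, -17.8, 18.3), (-12, 259, -17.4, 18.1), (20, 284, -16.9, 19.0), (90, 329, -16.7, 19.6), (140, 377, -16.7, 20.2), (180, 427, -15.9, 20.8), (210, 451, -16.3, 21.4), (240, 18, -15.5, 20.2)]
[30 44 36 35 42 30 42 37 39 43 33 44 33 38 44 34 43 39 35 45 44 29 48] 235.57099810191824
[  237     0    54   295 10412] ((498.3345642089844, -79.42073059082031), (327.23040771484375, 57.67726135253906), 86.51312255859375)
```

View pics/w9.png

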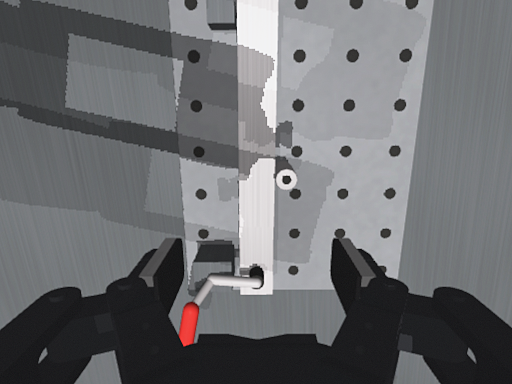

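The wrist view shows the stub and tube as one continuous strip (columns 238–276), between the post (287,180) and the stop (222,12), with no gap. Everything is released and clear.

```bash
python3 -c "
from bench import job
print(job.hand_in())"
```

```text
the job is handed in; nothing more can be done
None
```

I swung the tube into line against the post, slid it up against the stub with no visible gap, released it, and handed the job in at about 19 s. The hand-in returned no verdict, so I don't know how it was judged.

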